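# Clip the pull handle into the bench anchor's snap hook

### The job

Clip the wooden pull handle onto the bench anchor: gently push the bar of its steel eye in past the snap hook's sprung gate, close beside the nose, until the gate snaps shut behind it, then give a light tug back against the shut gate to check that it holds. Leave the handle clipped in, lying upright on the table and let go. Do not touch the anchor or hook with the gripper, do not force anything, and do not disturb the wax, tin, clip and mallet lying around.

Things in the scene. Friction and masses are not known exactly. Their poses are not given: they have to be found in the camera images.
- pull_handle: Loose wooden pull handle with a flat steel eye, about 0.14 kg, upright on the table. Origin on its underside below the grip's middle; x points along it to the eye, z up. Grip: x -42 to 42, 22 wide (y), 32 high mm; take it across the width. Brass ferrule x 41 to 51, 18 wide. More than 20 N between handle and hook counts as forcing.
- eye_bar (a point): Middle of the upright round bar (5 mm diameter) that closes the far end of the eye, 104.5 mm ahead of the handle's origin, 16 mm up. The eye is an upright rectangular loop in the handle's x-z plane, 5 mm thick: clear opening x 57 to 102, z 5 to 27 mm, rails 5 mm. This bar goes in past the gate.
- anchor: Bench anchor, fixed: dark steel plate 66x96x5 mm with black clamping knob (33 mm high), snap hook at its front. Origin at the plate's underside; x points from the gate into the hook (away from the robot, within 0.3 rad), y left, z up. The hook is clamped in a cross slot, c = up to 12 mm left or right of its middle. c is NOT in the measured poses: look or feel. It holds 100 N.
- hook_mid (a point): On the anchor, 70 mm before its origin, 16 mm up: middle of the shut gate if c = 0 (does not follow c). In the anchor's axes from here, mm, c to be added to y: gate = 6 mm round rod on x = 0, hinged at y = 19, free end at y = -19, swings inward (+x). Hinge arm y 20 to 30, x -3 to 26. Hook 8 to 10 mm thick, its middle 16 mm above the table, open space beneath.
- nose_face (a point): On the anchor, 19 mm to the right (y) of hook_mid: where the nose's left face meets the gate's free end if c = 0. Nose block: 16 mm wide, to the right of this face, from x = -12 (9 mm proud before the gate, so the bar can bump sideways on it) to +14. The bar gets by only close along this face: its centre 2.5 to about 4 mm from it; farther off the gate jams.
- back_wall (a point): On the anchor, 23.5 mm behind hook_mid: the hook's rigid inner back wall, which the bar strikes when its centre is 21 mm behind the gate line. Along the nose the gate slips by the bar and snaps shut when the bar's centre is 14 to 19 mm behind the gate line. Pulled back, the captive bar meets the gate's inside at 5.5 mm.
- gate (a joint): Gate angle, rad: 0 shut, grows as it is pushed in, hard stop at 0.53. Spring 0.18 N m/rad with 0.09 N m preload: the push on the bar near the nose starts at 2 to 3 N, grows to 5 to 8 N at about 0.45 rad, then falls off at once as the gate slips by.
- beeswax: Bystander: yellow wax cake, 49 mm across, 18 high. Leave alone.
- rivet_tin: Bystander: round tin, 55 mm across, 26 high. Leave alone.
- spring_clip: Bystander: black spring clip, 32x23x37 mm. Leave alone.
- mallet: Bystander: mallet with a pale head, 206 mm long. Leave alone.
Not all that is in view belongs to the job. Leave any green look-alike of the pull_handle alone.

How it is judged:
On the way, in this order (a step that is already met when the one before it is completed fails the run):
1. the eye's bar has gone in past the gate line and presses the gate well open (value of joint gate above 0.3 rad and x of eye_bar in the frame of hook_mid between 0.004 and 0.027 m and contact force between pull_handle and anchor above 0.5 N), for 0.03 s.
2. the eye's bar is inside the hook and the gate has snapped shut behind it (x of eye_bar in the frame of hook_mid between 0.001 and 0.027 m and y of eye_bar in the frame of hook_mid between -0.03 and 0.03 m and z of eye_bar in the frame of hook_mid between -0.01 and 0.01 m and value of joint gate below 0.08 rad), for 0.1 s.
3. the clipped handle is tugged back (1.5 N or more) against the inside of the shut gate (contact force between pull_handle and anchor above 1.5 N and x of eye_bar in the frame of hook_mid between 0.001 and 0.008 m and value of joint gate below 0.08 rad), for 0.1 s.
At the end, for the whole second after the job is handed in: The eye's bar is inside the snap hook (1 to 27 mm behind the gate line, within 30 mm of the slot's middle and 10 mm of the hook's mid-height), the gate is shut (under 0.08 rad), and the handle lies upright on the table (tilt under 0.2 rad, under 8 mm up), at rest (all of step 2 and angle between pull_handle's own z axis and vertical below 0.2 rad and height (world z) of pull_handle below 0.008 m and linear speed of pull_handle below 0.02 m/s); the robot touches nothing.
It fails at once if handle and hook pressed together with more than 20 N (contact force between pull_handle and anchor above 20 N).
It fails at once if the gripper presses on the anchor or hook (over 2 N) (contact force between any of the fingers, the arm and anchor above 2 N).
It fails at once if a bystander is moved more than 15 mm (distance of any of beeswax, rivet_tin, spring_clip, mallet from where it was at the start of the episode above 0.015 m).
It also fails if it takes over 51 s, if anything falls off the work surface, if the arm or the gripper's body presses on something with over 40 N, if the wrist force passes 120 N, or if a joint passes its speed limit or range.

### The arm

A 7-joint arm with a two-finger parallel gripper is mounted at the origin on a cart in front of the work surface, level with it; the furniture and walls round the work are solid. World frame = base frame: x ahead of the robot, y to its left, z up, the work surface at z = 0. Lengths are in m, angles in rad, forces in N, time in s.
With the tool pointing down it reaches from about 0.35 to 0.9 m from the base axis. Payload 8.1 kg.
Tool frame: the origin (TCP) lies at the very end of the fingers, on their centre line; the grasp point (between the pads) lies 19 mm behind it; z points along the fingers, x is the direction in which the jaws open and shut, and the axes are right-handed (so a half turn about z gives the same grasp; the last joint's range is limited). The gripper opens to 92 mm and grips with 3 to 60 N. Pads are 19 mm wide; open, the fingers measure 130 mm over their backs; the gripper's body (75 mm by 190 mm) begins 47 mm behind the grasp point.
Start: joints at [-1.224, 0.434, 0.025, 1.573, -0.012, 1.134, -0.075], TCP at [0.272, 0.563, 0.227] pointing down, gripper open.
Joint ranges: [-2.62, 2.62], [-0.44, 2.09], [-1.27, 1.32], [0.08, 2.57], [-1.32, 4.46], [0.12, 2], [-2.74, 2.74]. Speed limits (rad/s): [2.22, 2.22, 3.01, 3.01, 3.14, 3.14, 3.14].

### API

Orientations are given as a rotation vector (axis times angle).
In Python, from cell import status, viewer, arm gives the robot as it stands.
- The arm moves only by the tool jog_arm, never from a script. Its argument "commands" is text: rows parted by semicolons, each of 7 numbers parted by spaces: the closure, from -1 (fully open) to 1 (shut), then the shift along the world's x, y, z normalised to -1 to 1, where 1 is 0.3 m, then the turn, a rotation vector about the world's x, y, z normalised to -1 to 1, where 1 is 2 pi rad. In form: jaw dx dy dz wx wy wz; .... A call has exactly 5 rows; each row shifts and turns the commanded pose from where the row before left it; what a row does not reach is not made up. A row lasts 1/10 s, in which the tool goes at most 50 mm and 8.59 degrees, less where a joint would pass 70% of its speed; a pose out of reach is approached as far as the arm can. A call with a number of a shift or a turn outside -1 to 1 is refused whole. A call with a gripper value outside its range is refused whole. The fingers move at their own pace and stop on an object; "force" is the grip in N (left out, the last holds). Time passes only in rows, so rows that do not move let the fingers close, or fill a call up. It gives the time, the measured TCP pose, the force and the opening at its end, in the units of the state.
- status.observe(): the state, without advancing time (a new reading comes with each control period).
- viewer.get_image(name): name is "side" or "top" or "wrist"; returns a dict with "pixels" (384x512x3 uint8, red, green, blue), "z_map" (384x512 float32, m along the optical axis (not along the pixel's ray), 0 where there is no reading), "camera_matrix" (3x3 intrinsics, pixels), "k1" (the pictures are not rectified: a ray, as slopes to the right and down, at radius r is drawn at 1 + k1 r^2 times it, then the intrinsics apply), "R" (3x3) and "t" (3): a world point X has camera coordinates R X + t. Camera axes: x right, y down, z forward; pixel columns grow to the right and rows downward; lengths in m; the calibration is good to about 2 mm. A picture is of the moment at which its call begins.
- arm.sign_off(): hands the job in, once; it reports no verdict.
The state is a dict: "clock": time; "joints": joint angles; "dq": joint speeds; "joint_efforts": joint torques, N m; "position": TCP position; "ee_rot": TCP orientation; "force": force on the tool from outside, world axes, zero at the start; "ft_torque": the same for the moment, N m; "width": opening from 0.0 (shut) to 1.0 (fully open).
Only numpy, scipy, OpenCV 4.12 (cv2) and the standard library are available. Lean on these libraries where they do the work, as an engineer would, in place of code of your own. Each camera call takes 0.05 s, during which the arm holds its last target. There are 200 camera calls.

## Working session

There is one attempt and no reset: what is moved stays moved. The work goes in short steps, Python scripts to look and compute and a tool call to move; the robot and the scene stay as the last step left them, time stands still between calls to the robot, and variables do not carry over. Pictures are saved under pics/ and viewed, about 8 in all and at most 12, crops included, and the job is handed in when it is done.

Besides the shell and the picture viewer there is one more tool, called after "Call:" as name(argument=value, ...), one argument or row to a line, values as JSON. jog_arm: Moves the arm, as the interface text tells. Scaled input: -1 to 1 covers 0.3 m each way for a shift and 2 pi rad each way for a turn. Its arguments: {"type":"object","properties":{"commands":{"type":"string"},"force":{"type":"number"}},"required":["commands"]}

```bash
mkdir -p pics; ls
cat > h.py <<'E'
import numpy as np, cv2
from cell import status, viewer, arm
def get(n,save=None):
    d=viewer.get_image(n)
    np.savez(f'/tmp/{save or n}.npz',**d)
    if save: cv2.imwrite(f'pics/{save}.png',d['pixels'][:,:,::-1])
    return d
def load(s): return dict(np.load(f'/tmp/{s}.npz'))
def rays(d,uv):
    K=d['camera_matrix'];k=float(d['k1']);uv=np.atleast_2d(uv).astype(float)
    return cv2.undistortPoints(uv.reshape(-1,1,2),K,np.array([k,0,0,0,0.])).reshape(-1,2)
def plane(d,uv,z):
    s=rays(d,uv);r=np.c_[s,np.ones(len(s))]@d['R'];c=-d['R'].T@d['t']
    return c+r*((z-c[2])/r[:,2])[:,None]
def cloud(d,uv):
    uv=np.atleast_2d(uv);s=rays(d,uv);Z=d['z_map'][uv[:,1].astype(int),uv[:,0].astype(int)]
    return (np.c_[s,np.ones(len(s))]*Z[:,None]-d['t'])@d['R']
def proj(d,X):
    p=np.atleast_2d(X)@d['R'].T+d['t'];s=p[:,:2]/p[:,2:];s=s*(1+float(d['k1'])*(s**2).sum(1))[:,None]
    return s@d['camera_matrix'][:2,:2].T+d['camera_matrix'][:2,2]
E
python3 - <<'E'
from h import *
print(status.observe())
a=get('top','top0');b=get('side','side0')
for d in(a,b): print(-d['R'].T@d['t'],d['k1'],d['camera_matrix'][0,0])
E
```

```text
pics
{'clock': 0.0, 'joints': array([-1.2236212 ,  0.43522054,  0.02497358,  1.57406008, -0.01158127,
        1.13398356, -0.07509398]), 'dq': array([0.00067454, 0.00190674, 0.00049245, 0.00081431, 0.00015694,
       0.00111614, 0.00041901]), 'joint_efforts': array([ 9.23872794e-04, -6.67869830e+01,  9.85401571e-01, -3.14446557e+01,
       -6.05124445e-02,  4.31027322e-02,  1.51512982e-04]), 'position': array([0.27157114, 0.56237546, 0.22596081]), 'ee_rot': array([ 2.66012827e+00,  1.66955510e+00, -1.88971651e-03]), 'force': array([0.99891207, 0.26402948, 0.13477359]), 'ft_torque': array([0.01993467, 0.00699587, 0.03049135]), 'width': 1.000052638587737}
[0.51963062 0.2638125  1.28701643] 0.01837824311972524 460.4770314392059
[0.62664885 1.14584787 0.82157878] -0.0021405669778912285 417.6849540566047
```

View pics/top0.png

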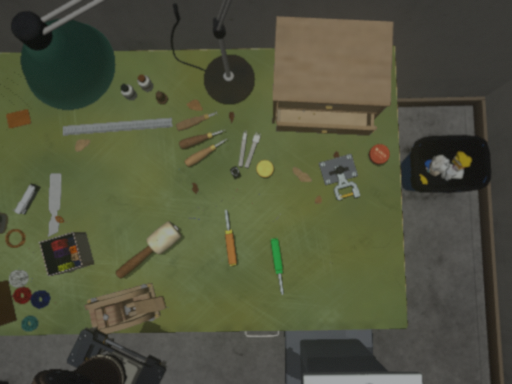

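View pics/side0.png

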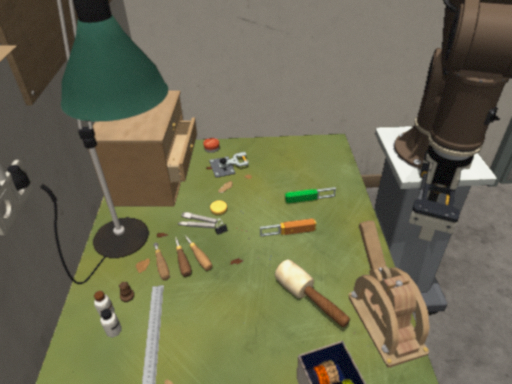

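Run:
```python
from h import *
d=load('top0');p=d['pixels'][:,:,::-1]
a=cv2.resize(p[200:305,205:300],None,fx=4,fy=4,interpolation=cv2.INTER_CUBIC)
b=cv2.resize(p[148:204,312:368],None,fx=7,fy=7,interpolation=cv2.INTER_CUBIC)
o=np.zeros((420,780,3),np.uint8);o[:420,:380]=a;o[:392,385:777]=b
cv2.imwrite('pics/crop1.png',o)
# orange mask
for n in('top0','side0'):
    d=load(n);hsv=cv2.cvtColor(d['pixels'],cv2.COLOR_RGB2HSV)
    for nm,lo,hi in(('or',(8,150,120),(20,255,255)),('gr',(50,150,80),(75,255,255)),('gold',(20,90,100),(32,255,255))):
        m=cv2.inRange(hsv,lo,hi);k,l,s,c=cv2.connectedComponentsWithStats(m)
        for i in range(1,k):
            if s[i,4]>15:
                ys,xs=np.where(l==i);X=cloud(d,np.c_[xs,ys]);print(n,nm,s[i],c[i].round(1),np.median(X,0).round(3),X[:,2].max().round(3))
```

```text
top0 or [371 145  18  18 194] [379.5 153.5] [ 0.745 -0.065  0.025] 0.033
top0 or [226 234  10  30 202] [230.3 248.6] [0.49  0.351 0.031] 0.038
top0 or [ 71 246   6   7  20] [ 73.9 249.4] [0.497 0.768 0.044] 0.048
top0 gr [272 239  10  34 218] [276.4 255.8] [0.469 0.226 0.031] 0.038
top0 gold [326 106   6   3  16] [328.5 107. ] [0.83  0.097 0.198] 0.203
top0 gold [201 113   8   6  26] [205.3 115.8] [0.863 0.417 0.016] 0.024
top0 gold [177 118  17   7  19] [184.7 120.3] [0.853 0.474 0.016] 0.02
top0 gold [207 132   5   6  25] [208.9 134.5] [0.809 0.407 0.015] 0.022
top0 gold [ 74 138  17  14  97] [ 81.4 143.4] [0.798 0.769 0.001] 1.287
top0 gold [185 144  31  17  53] [203.9 149.7] [0.771 0.41  0.014] 0.02
top0 gold [455 152  16  17 151] [463.2 159.4] [ 0.801 -0.501 -0.441] -0.428
top0 gold [256 159  18  18 263] [264.4 167.8] [0.712 0.254 0.017] 1.287
top0 gold [292 166  21  17 147] [301.2 175. ] [0.693 0.151 0.001] 0.008
top0 gold [421 175   6   9  36] [423.4 179.5] [ 0.749 -0.418 -0.634] -0.626
top0 gold [341 192  12   6  40] [346.8 194.4] [0.635 0.026 0.016] 0.023
top0 gold [314 195 
[... 2410 characters left out ...]
    0.519 0.   ] 0.822
side0 gold [313 288  41  36  82] [336. 306.] [0.439 0.605 0.   ] 0.039
side0 gold [211 294  18  12  79] [218.8 299.4] [ 0.71   0.56  -0.001] 0.002
side0 gold [221 302  26  20 164] [235.8 312.2] [ 0.668  0.596 -0.001] 0.003
side0 gold [248 308   7   7  17] [250.6 311.7] [ 0.634  0.597 -0.001] 0.002
side0 gold [410 314   6  14  49] [412.5 321.2] [ 0.277  0.642 -0.001] 0.064
side0 gold [ 156  324   37   60 1299] [171.8 353.2] [ 0.803  0.687 -0.001] 0.822
side0 gold [394 355  33  11  43] [410.9 359.9] [0.312 0.732 0.004] 0.009
side0 gold [285 380  10   4  19] [290.2 381.7] [ 0.561  0.761 -0.002] 0.001
side0 gold [343 381  10   3  23] [347.4 382.3] [0.457 0.786 0.04 ] 0.044
```

View pics/crop1.png

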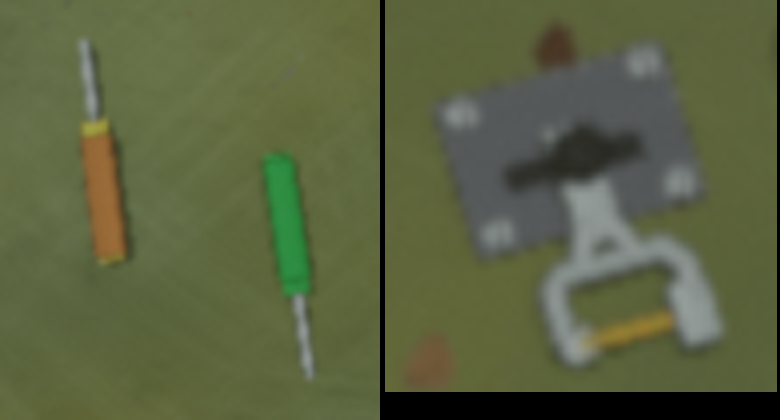

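Run:
```python
from h import *
d=load('top0');hsv=cv2.cvtColor(d['pixels'],cv2.COLOR_RGB2HSV);g=d['pixels'].astype(int)
# handle: not-table pixels in ROI
def roi(m,x0,y0,x1,y1):
    o=np.zeros_like(m);o[y0:y1,x0:x1]=m[y0:y1,x0:x1];return o
m=roi(cv2.inRange(hsv,(5,120,90),(32,255,255)),220,225,242,270)
ys,xs=np.where(m>0);Z=d['z_map'][ys,xs]; X=plane(d,np.c_[xs,ys],0.032)
k=cloud(d,np.c_[xs,ys])[:,2]>0.024;X=X[k];r=cv2.minAreaRect(X[:,:2].astype(np.float32)*1000);print('grip+ferr',r)
# eye: low saturation
m=roi(cv2.inRange(hsv,(0,0,70),(179,75,255)),218,204,236,232);ys,xs=np.where(m>0);E=plane(d,np.c_[xs,ys],0.03)
print('eye',E.min(0),E.max(0),E.mean(0)); f=np.polyfit(E[:,0],E[:,1],1);print(f)
A=np.r_[X[:,:2],E[:,:2]];v=cv2.fitLine(A.astype(np.float32),cv2.DIST_HUBER,0,0.001,0.001).ravel();print('line',v,np.arctan2(v[1],v[0]))
s=(A-v[2:])@v[:2];print('ends',v[2:]+v[:2]*s.min(),v[2:]+v[:2]*s.max(),np.ptp(s))
# plate
m=roi(cv2.inRange(hsv,(0,0,50),(179,70,255)),312,148,368,204);ys,xs=np.where(m>0);C=cloud(d,np.c_[xs,ys])
for lo,hi,n in((.002,.009,'plate'),(.012,.03,'hook/knob')):
    k=(C[:,2]>lo)&(C[:,2]<hi);P=C[k][:,:2]*1000;print(n,k.sum(),cv2.minAreaRect(P.astype(np.float32)),P.mean(0))
m=roi(cv2.inRange(hsv,(18,110,90),(32,255,255)),335,186,362,202);ys,xs=np.where(m>0);G=plane(d,np.c_[xs,ys],0.017)
print('gate',cv2.minAreaRect(G[:,:2].astype(np.float32)*1000),G.mean(0))
w=get('wrist','wrist0');print(-w['R'].T@w['t'],w['R'][2])
```

```text
grip+ferr ((494.1725158691406, 349.8246765136719), (94.5517578125, 21.16811180114746), 6.500089645385742)
eye [0.54450371 0.3528479  0.03      ] [0.59926595 0.36636748 0.03      ] [0.57171924 0.35948719 0.03      ]
[0.11305315 0.29485253]
line [0.99260926 0.12135402 0.5130046  0.35221252] 0.12165388
ends [0.4472281  0.34417084] [0.59934133 0.36276784] 0.15324582864199382
plate 544 ((681.9227905273438, 40.38751983642578), (122.5356216430664, 97.13848114013672), 14.438682556152344) [707.98957143  47.91657871]
hook/knob 280 ((676.3541259765625, 40.55461120605469), (117.72065734863281, 67.9491195678711), 16.811878204345703) [659.45799995  32.51446462]
gate ((633.973876953125, 26.44525146484375), (11.352720260620117, 28.93393325805664), 17.372865676879883) [0.63377839 0.02620198 0.017     ]
[0.20052099 0.59508637 0.38347016] [ 0.2603928  -0.12763443 -0.95702928]
```

The true handle is the orange-brown one at (230,248): it has a brass ferrule and a steel eye. The green one at (277,256) is the decoy. The anchor is at (340,170), with its yellow gate at (347,194) and its nose on the right. Handle yaw is about 0.12 and anchor yaw about 0.28.

Call:
jog_arm(
  commands="-1 0.08 -0.08 0 0 0 0.015; -1 0.1 -0.1 0 0 0 0.02; -1 0.1 -0.1 0 0 0 0.02; -1 0.1 -0.1 0 0 0 0.02; -1 0.1 -0.1 0 0 0 0.016",
  force=20,
)

```text
clock: 0.65
position: [0.4167, 0.4174, 0.2266]
ee_rot: [2.076, 2.358, -0.0]
force: [0.8, 0.3, -0.3]
width: 1.002
```

Call:
jog_arm(
  commands="-1 0.09 -0.09 -0.05 0 0 0; -1 0.08 -0.08 -0.08 0 0 0; -1 0.05 -0.06 -0.1 0 0 0; -1 0 0 -0.05 0 0 0; -1 0 0 0 0 0 0",
)

```text
clock: 1.15
position: [0.481, 0.3478, 0.1402]
ee_rot: [-2.084, -2.35, 0.008]
force: [-0.6, -0.1, -0.3]
width: 0.999
```

Run:
```python
from h import *
s=status.observe();print(s['clock'],s['position'],s['ee_rot'],s['force'],s['width'])
w=get('wrist','wrist1');s1=get('top','top1');print(-w['R'].T@w['t'],w['R'][2])
s=status.observe();print(s['position'],s['ee_rot'],2*np.arctan2(*s['ee_rot'][1::-1]))
print(proj(w,[[.4897,.3493,.03],[.65,.03,.016]]))
```

```text
1.15 [0.48095733 0.34783615 0.1402072 ] [-2.08368294 -2.35032799  0.00761802] [-0.56474542 -0.07316545 -0.3387864 ] 0.9990358463412625
[0.40315683 0.33732565 0.29797201] [ 0.28401682  0.03117681 -0.95831229]
[0.48141253 0.35042344 0.1429735 ] [-2.08086460e+00 -2.35294761e+00  2.74931942e-04] -4.589811732624281
[[256.89414139 197.16655056]
 [  0.87168729 280.39547473]]
```

View pics/wrist1.png

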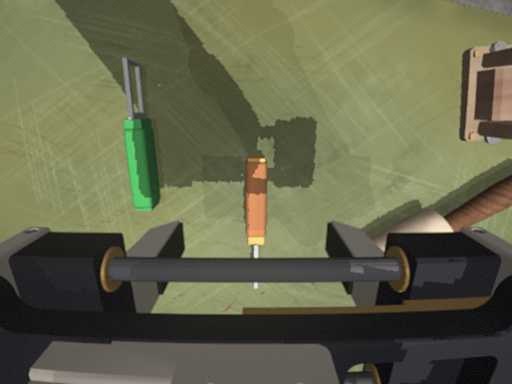

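Run:
```python
from h import *
s=status.observe();print(s['joints'])
w=load('wrist1');g=w['pixels'];hsv=cv2.cvtColor(g,cv2.COLOR_RGB2HSV);m=cv2.inRange(hsv,(5,130,90),(30,255,255));m[:,:235]=0;m[:,280:]=0;m[:145]=0;m[250:]=0
ys,xs=np.where(m>0);C=cloud(w,np.c_[xs,ys]);k=C[:,2]>.026;print(C[k].mean(0),cv2.minAreaRect((C[k][:,:2]*1000).astype(np.float32)),np.median(C[k][:,2]))
```

```text
[-0.69935613  0.4677795  -0.02714386  1.745562    0.01466878  0.92868818
  0.96100023]
[0.49005232 0.34795087 0.03208203] ((473.7778015136719, 346.3303527832031), (142.37022399902344, 20.492965698242188), 6.42460298538208) 0.031229882672963748
```

Call:
jog_arm(
  commands="-1 0 0 -0.01 0 0 -0.02; -1 0 0 -0.01 0 0 -0.02; -1 0 0 -0.01 0 0 -0.02; -1 0 0 -0.01 0 0 -0.02; -1 0 0 -0.01 0 0 -0.02",
)

```text
clock: 1.75
position: [0.4817, 0.3516, 0.1292]
ee_rot: [-2.709, -1.589, -0.004]
force: [0.1, -1.4, -0.4]
width: 0.999
```

Call:
jog_arm(
  commands="-1 0 0 -0.01 0 0 -0.02; -1 0 0 -0.01 0 0 -0.02; -1 0 0 -0.01 0 0 -0.02; -1 0 0 -0.01 0 0 -0.02; -1 0 0 -0.01 0 0 -0.02",
)

```text
clock: 2.25
position: [0.4817, 0.3517, 0.1142]
ee_rot: [-3.066, -0.675, -0.003]
force: [-0.2, -0.0, -0.3]
width: 1.002
```

Call:
jog_arm(
  commands="-1 0 0 -0.01 0 0 -0.02; -1 0 0 -0.01 0 0 -0.02; -1 0 0 -0.01 0 0 -0.02; -1 0 0 -0.01 0 0 -0.02; -1 0 0 -0.01 0 0 -0.02",
)

```text
clock: 2.75
position: [0.4816, 0.3519, 0.0991]
ee_rot: [-3.124, 0.306, -0.001]
force: [0.0, -0.1, -0.4]
width: 1.0
```

Call:
jog_arm(
  commands="-1 0 0 -0.01 0 0 -0.02; -1 0 0 -0.01 0 0 -0.02; -1 0 0 -0.01 0 0 -0.02; -1 0 0 -0.01 0 0 -0.02; -1 0 0 -0.01 0 0 -0.02",
)

```text
clock: 3.25
position: [0.4816, 0.352, 0.084]
ee_rot: [-2.877, 1.255, 0.001]
force: [-0.4, -0.7, -0.8]
width: 1.002
```

Call:
jog_arm(
  commands="-1 0 0 -0.01 0 0 -0.02; -1 0 0 -0.01 0 0 -0.02; -1 0 0 -0.01 0 0 -0.02; -1 0 0 -0.01 0 0 -0.02; -1 0 0 0 0 0 -0.02",
)

```text
clock: 3.75
position: [0.4812, 0.352, 0.0716]
ee_rot: [-2.349, 2.083, 0.003]
force: [-0.2, 0.0, -0.4]
width: 0.999
```

Run:
```python
from h import *
w=get('wrist','wrist2');s=status.observe();print(s['clock'],s['position'],s['ee_rot'],s['joints'][6],2*np.arctan2(*s['ee_rot'][1::-1]),-w['R'].T@w['t'],w['R'][2])
hsv=cv2.cvtColor(w['pixels'],cv2.COLOR_RGB2HSV);m=cv2.inRange(hsv,(5,130,90),(30,255,255));ys,xs=np.where(m>0);C=cloud(w,np.c_[xs,ys]);k=(C[:,2]>.026)&(C[:,2]<.04);print(k.sum(),C[k].mean(0),cv2.minAreaRect((C[k][:,:2]*1000).astype(np.float32)))
```

```text
3.8 [0.48113115 0.35219277 0.07153225] [-2.34152142  2.09200568  0.00274039] -1.612408036158288 4.824828940198512 [0.55857567 0.35939802 0.2290734 ] [-0.28752409 -0.03289305 -0.95720841]
2841 [0.4973481  0.34892059 0.0311008 ] ((497.0471496582031, 348.69866943359375), (95.28135681152344, 20.719810485839844), 6.486965179443359)
```

View pics/wrist2.png

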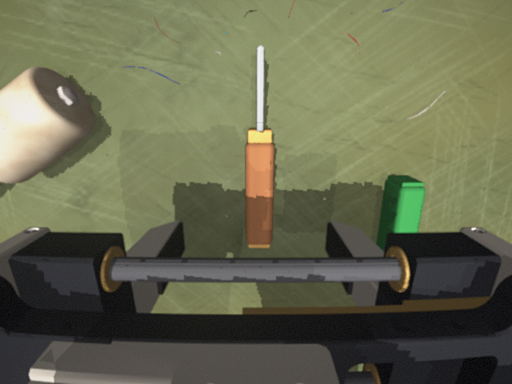

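Call:
jog_arm(
  commands="-1 0.02 -0.012 -0.05 0 0 0; -1 0 0 -0.06 0 0 0; -1 0 0 -0.06 0 0 0; -1 0 0 -0.04 0 0 0; -1 0 0 0 0 0 0",
  force=25,
)

```text
clock: 4.3
position: [0.4869, 0.346, 0.0062]
ee_rot: [2.353, -2.078, -0.001]
force: [0.8, -0.1, 0.0]
width: 1.003
```

Call:
jog_arm(
  commands="1 0 0.004 -0.002 0 0 0; 1 0 0 0 0 0 0; 1 0 0 0 0 0 0; 1 0 0 0 0 0 0; 1 0 0 0 0 0 0",
)

```text
clock: 4.8
position: [0.4879, 0.3476, 0.0075]
ee_rot: [-2.352, 2.081, -0.0]
force: [0.1, 0.0, -0.9]
width: 0.615
```

Call:
jog_arm(
  commands="1 0 0 0 0 0 0; 1 0 0 0 0 0 0; 1 0 0 0.01 0 0 0; 1 0 0 0 0 0 0; 1 0 0 0 0 0 0",
)

```text
clock: 5.3
position: [0.488, 0.3476, 0.0105]
ee_rot: [-2.352, 2.082, -0.0]
force: [-0.7, -0.0, 3.4]
width: 0.237
```

Call:
jog_arm(
  commands="1 0 0 0.05 0 0 0; 1 0 0 0.08 0 0 0; 1 0 -0.04 0.07 0 0 0.003; 1 0 -0.08 0.03 0 0 0.003; 1 0 -0.1 0 0 0 0.003",
)

```text
clock: 5.8
position: [0.4886, 0.2822, 0.0813]
ee_rot: [-2.411, 2.009, -0.001]
force: [1.0, -0.1, -0.9]
width: 0.238
```

Call:
jog_arm(
  commands="1 0 -0.12 0 0 0 0.003; 1 0.005 -0.12 0 0 0 0.003; 1 0.005 -0.12 0 0 0 0.003; 1 0.005 -0.12 0 0 0 0.003; 1 0.005 -0.12 0 0 0 0.003",
)

```text
clock: 6.3
position: [0.4937, 0.1, 0.08]
ee_rot: [-2.503, 1.898, -0.0]
force: [1.2, 0.1, -1.4]
width: 0.236
```

Call:
jog_arm(
  commands="1 0 -0.12 0 0 0 0.003; 1 0 -0.12 0 0 0 0; 1 0 -0.1 0 0 0 0; 1 0 -0.06 0 0 0 0; 1 0 -0.03 0 0 0 0",
)

```text
clock: 6.8
position: [0.4937, -0.0298, 0.08]
ee_rot: [-2.517, 1.879, -0.001]
force: [0.2, 0.4, -0.9]
width: 0.233
```

Call:
jog_arm(
  commands="1 0 -0.01 0 0 0 0; 1 0 0 -0.06 0 0 0; 1 0 0 -0.06 0 0 0; 1 0 0 -0.05 0 0 0; 1 0 0 0 0 0 0",
)

```text
clock: 7.3
position: [0.4927, -0.0291, 0.0268]
ee_rot: [2.521, -1.872, -0.004]
force: [0.2, 0.5, -0.7]
width: 0.239
```

Run:
```python
from h import *
w=get('wrist','wrist3');get('top','top3');get('side','side3');s=status.observe();print(s['clock'],s['position'],s['ee_rot'],s['width'],s['force'],2*np.arctan2(*s['ee_rot'][1::-1]))
```

```text
7.45 [ 0.49414391 -0.02996597  0.02869003] [-2.52114917e+00  1.87386157e+00 -3.30884638e-04] 0.238657010185808 [ 0.14645052 -0.03767384 -0.24707673] 5.004842202778152
```

View pics/wrist3.png

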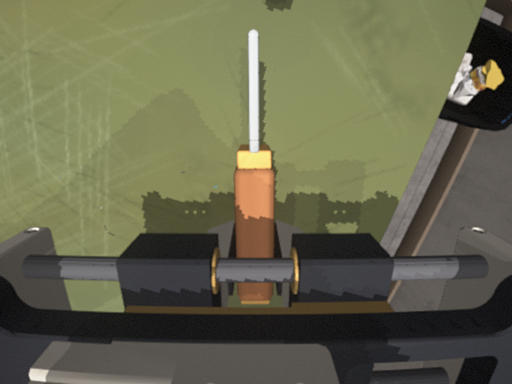

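The wrist view shows the handle held, with the eye bar at (253,35). The hook is just out of view, so I'll go up and forward to look at it from near.

Call:
jog_arm(
  commands="1 0 0 0.08 0 0 0; 1 0.04 0.01 0.08 0 0 0; 1 0.06 0.02 0.04 0 0 0; 1 0.06 0.02 0 0 0 0; 1 0.04 0.01 0 0 0 0",
)

```text
clock: 7.95
position: [0.5557, -0.0113, 0.0895]
ee_rot: [-2.52, 1.872, -0.003]
force: [-0.2, 0.2, -2.5]
width: 0.238
```

Call:
jog_arm(
  commands="1 0 0 0 0 0 0; 1 0 0 0 0 0 0; 1 0 0 0 0 0 0; 1 0 0 0 0 0 0; 1 0 0 0 0 0 0",
)

```text
clock: 8.45
position: [0.5532, -0.0128, 0.0881]
ee_rot: [2.52, -1.876, -0.001]
force: [-0.2, 0.3, -0.9]
width: 0.238
```

Run:
```python
from h import *
w=get('wrist','wrist4');s=status.observe();print(s['clock'],s['position'],s['ee_rot'],2*np.arctan2(*s['ee_rot'][1::-1])-2*np.pi+np.pi/2,-w['R'].T@w['t'])
np.save('/tmp/p4.npy',s['position'])
b=cv2.resize(w['pixels'][:170,150:400,::-1],None,fx=3,fy=3,interpolation=cv2.INTER_CUBIC);cv2.imwrite('pics/crop4.png',b)
```

```text
8.5 [ 0.55336372 -0.01273741  0.08812102] [ 2.52008248e+00 -1.87563627e+00 -4.98637319e-04] -5.992043996962181 [0.62790528 0.00804666 0.24550138]
```

View pics/crop4.png

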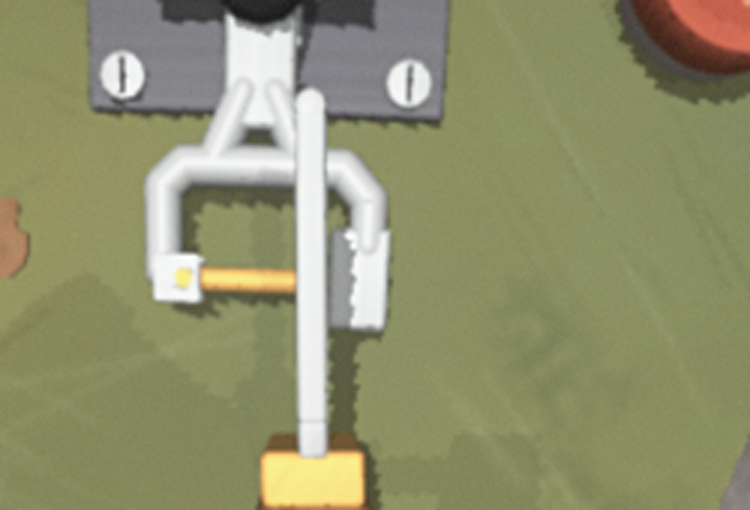

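The crop of the wrist view shows the hook in full. The hinge arm is on the left at crop (155-202, 280), the yellow gate on row 280, and the nose block at x 332-388 with its front at y 328. The eye bar at (311,98) hangs above it all. The 65 mm from arm to nose fits the 233 px span.

```bash
cat >> h.py <<'E'
def yaw():
    r=cv2.Rodrigues(status.observe()['ee_rot'])[0];a=np.arctan2(r[1,0],r[0,0]);return (a+np.pi/2+np.pi/2)%np.pi-np.pi/2
E
python3 - <<'E'
from h import *
w=load('wrist4');c=lambda x,y:(150+(x+.5)/3-.5,(y+.5)/3-.5)
px=dict(nose_fl=c(332,327),nose_fr=c(387,329),nose_rr=c(389,232),arm_fl=c(155,301),arm_fr=c(200,301),gateL=c(215,279),gateR=c(290,281),plFL=c(91,108),plFR=c(441,122))
for k,v in px.items(): print(k,plane(w,v,.005 if k[:2]=='pl' else .016 if k[0]=='g' else .0205)[0].round(4))
for q in((370,300),(175,290),(250,279),(250,168),(311,110),(311,200),(311,420)):
    print(q,cloud(w,np.round(c(*q)).astype(int))[0].round(4))
P=lambda k,z:plane(w,px[k],z)[0][:2]
for a,b,z in(('plFR','plFL',.005),('gateR','gateL',.016),('nose_fr','nose_fl',.0205),('arm_fr','arm_fl',.0205)):
    v=P(b,z)-P(a,z);print(a,np.arctan2(-v[0],v[1]),np.linalg.norm(v))
print('yaw tool',yaw())
# bar
E
```

```text
nose_fl [0.6292 0.0036 0.0205]
nose_fr [ 0.6329 -0.0106  0.0205]
nose_rr [ 0.6564 -0.0036  0.0205]
arm_fl [0.6223 0.0505 0.0205]
arm_fr [0.6256 0.039  0.0205]
gateL [0.6322 0.0372 0.016 ]
gateR [0.6374 0.0178 0.016 ]
plFL [0.666  0.0824 0.005 ]
plFR [ 0.6893 -0.0092  0.005 ]
(370, 300) [ 0.6385 -0.0042  0.0195]
(175, 290) [0.6267 0.0458 0.0224]
(250, 279) [0.6345 0.0279 0.0186]
(250, 168) [0.6607 0.035  0.0207]
(311, 110) [0.6586 0.018  0.1095]
(311, 200) [0.6463 0.0143 0.1083]
(311, 420) [0.6132 0.0044 0.109 ]
plFR 0.24999926207812032 0.0944778966949332
gateR 0.2624511553468461 0.020125072170049517
nose_fr 0.25823407140879445 0.014683195789751432
arm_fr 0.2843639834215228 0.011958203313693848
yaw tool 0.2911412841112988
```

Call:
jog_arm(
  commands="1 -0.06 -0.012 0 0 0 -0.0025; 1 -0.07 -0.012 0 0 0 -0.0028; 1 -0.037 -0.008 -0.04 0 0 0; 1 0 0 -0.08 0 0 0; 1 0 0 -0.08 0 0 0",
  force=40,
)

```text
clock: 9.0
position: [0.5037, -0.0221, 0.0279]
ee_rot: [-2.488, 1.916, -0.001]
force: [0.5, 0.3, -1.0]
width: 0.237
```

Call:
jog_arm(
  commands="1 0 0 -0.04 0 0 0; 1 0 0 -0.01 0 0 0; 1 0 0 0 0 0 0; 1 0 0 0 0 0 0; 1 0 0 0 0 0 0",
)

```text
clock: 9.5
position: [0.5043, -0.0222, 0.0139]
ee_rot: [-2.488, 1.916, -0.002]
force: [0.1, 0.2, -0.8]
width: 0.237
```

Run:
```python
from h import *
w=get('wrist','wrist5');s=status.observe();print(s['clock'],s['position'],yaw(),s['force'],s['width'])
b=cv2.resize(w['pixels'][:130,170,:][:,None][:0] if 0 else w['pixels'][:110,170:340,::-1],None,fx=4,fy=4,interpolation=cv2.INTER_CUBIC);cv2.imwrite('pics/crop5.png',b)
print(-w['R'].T@w['t'])
```

```text
9.55 [ 0.5042461  -0.02210765  0.01384399] 0.25842777954239193 [-0.40053529 -0.06057943 -1.40442979] 0.23557201965576602
[ 0.5793915  -0.00377615  0.17148091]
```

View pics/crop5.png

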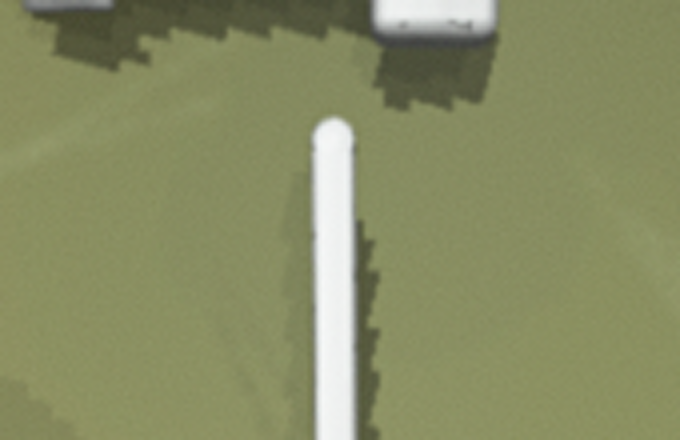

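Run:
```python
from h import *
w=load('wrist5');c=lambda x,y:(170+(x+.5)/4-.5,(y+.5)/4-.5)
a=.258;ex=np.array([np.cos(a),np.sin(a)]);ey=np.array([-ex[1],ex[0]])
print('eye z',cloud(w,np.round(c(333,200)).astype(int)),'nose z',cloud(w,np.round(c(430,15)).astype(int)))
def r(n,p,z):
    X=plane(w,c(*p),z)[0][:2];print(n,X.round(4),'ex,ey',(X@ex*1000).round(1),(X@ey*1000).round(1));return X
r('noseFL',(373,33),.0205);r('noseFR',(497,33),.0205);r('noseFLb',(373,5),.0205);r('armR',(113,5),.0205);r('armF',(70,8),.0205)
t=r('tip',(333,118),.035);u=r('mid',(335.5,420),.035);v=t-u;print('eye yaw',np.arctan2(v[1],v[0]))
s=status.observe();p=s['position'][:2];print('tcp ex,ey',p@ex,p@ey)
```

```text
eye z [[0.604887   0.00362356 0.03525117]] nose z [[ 0.63197136 -0.00147091  0.02029386]]
noseFL [0.6279 0.0047] ex,ey 608.3 -155.7
noseFR [ 0.632  -0.0102] ex,ey 608.5 -171.1
noseFLb [0.631  0.0055] ex,ey 611.5 -155.7
armR [0.623  0.0367] ex,ey 611.8 -123.5
armF [0.6214 0.0419] ex,ey 611.5 -118.1
tip [0.6135 0.006 ] ex,ey 594.7 -150.8
mid [ 0.5813 -0.0028] ex,ey 561.4 -151.1
eye yaw 0.2662924641619764
tcp ex,ey 0.48191596372842166 -0.15003294178164234
```

The bar sits about 4.9 mm left of the nose face and 28 mm before the gate. I'll advance it beside the proud part of the nose, then feel for the face.

Call:
jog_arm(
  commands="1 0.016 0.0042 -0.004 0 0 0; 1 0.016 0.0042 0 0 0 0; 1 0.016 0.0042 0 0 0 0; 1 0.016 0.0042 0 0 0 0; 1 0 0 0 0 0 0",
)

```text
clock: 10.05
position: [0.5239, -0.0169, 0.0119]
ee_rot: [-2.489, 1.916, -0.001]
force: [0.2, -0.0, -0.6]
width: 0.233
```

Call:
jog_arm(
  commands="1 0 0 0 0 0 0; 1 0 0 0 0 0 0; 1 0.0004 -0.0016 0 0 0 0; 1 0.0004 -0.0016 0 0 0 0; 1 0 0 0 0 0 0",
)

```text
clock: 10.55
position: [0.523, -0.0182, 0.012]
ee_rot: [2.489, -1.917, 0.0]
force: [0.6, 0.3, -1.4]
width: 0.235
```

```bash
cat > st.py <<'E'
from h import *
a=.258;ex=np.array([np.cos(a),np.sin(a)]);ey=np.array([-ex[1],ex[0]])
s=status.observe();p=s['position'][:2]*1000;f=s['force'][:2];m=s['ft_torque']
print('t',s['clock'],'bar x',(p@ex+110.3-620.5).round(2),'gap y',(p@ey-.75+155.7).round(2),'z',s['position'][2].round(4),'F ex,ey,z',(f@ex).round(2),(f@ey).round(2),s['force'][2].round(2),'T',m.round(3),'yaw',yaw().round(4),s['width'])
E
python3 st.py
```

```text
t 10.55 bar x -9.12 gap y 3.88 z 0.012 F ex,ey,z 0.68 0.09 -1.41 T [-0.072  0.182 -0.052] yaw 0.2581 0.235055822838623
```

Call:
jog_arm(
  commands="1 0.0004 -0.0016 0 0 0 0; 1 0 0 0 0 0 0; 1 0.0004 -0.0016 0 0 0 0; 1 0 0 0 0 0 0; 1 0 0 0 0 0 0",
)

```text
clock: 11.05
position: [0.5233, -0.0191, 0.0119]
ee_rot: [2.489, -1.917, -0.0]
force: [0.4, -0.6, -0.4]
width: 0.233
```

```bash
python3 st.py
```

```text
t 11.05 bar x -9.05 gap y 3.0 z 0.0119 F ex,ey,z 0.24 -0.7 -0.39 T [-0.095  0.184 -0.024] yaw 0.2582 0.2329424488530998
```

Call:
jog_arm(
  commands="1 0.0004 -0.0016 0 0 0 0; 1 0 0 0 0 0 0; 1 0 0 0 0 0 0; 1 0 0 0 0 0 0; 1 0 0 0 0 0 0",
)

```text
clock: 11.55
position: [0.5235, -0.0195, 0.0119]
ee_rot: [2.489, -1.917, -0.0]
force: [0.3, 0.5, -1.8]
width: 0.234
```

```bash
python3 st.py
```

```text
t 11.55 bar x -9.04 gap y 2.55 z 0.0119 F ex,ey,z 0.41 0.45 -1.84 T [-0.009  0.193  0.052] yaw 0.2583 0.23406506887429
```

Call:
jog_arm(
  commands="1 0.0004 -0.0016 0 0 0 0; 1 0 0 0 0 0 0; 1 0 0 0 0 0 0; 1 0 0 0 0 0 0; 1 0 0 0 0 0 0",
)

```text
clock: 12.05
position: [0.5235, -0.0198, 0.0119]
ee_rot: [2.489, -1.917, -0.0]
force: [-0.8, 1.8, -0.8]
width: 0.236
```

```bash
python3 st.py
```

```text
t 12.05 bar x -9.07 gap y 2.18 z 0.0119 F ex,ey,z -0.33 1.94 -0.85 T [0.232 0.223 0.186] yaw 0.2585 0.23578648237152094
```

Contact with the nose face is felt, at 1.9 N sideways where the estimated gap reads 2.5 mm, so the vision estimate holds. I'll back off about 0.8 mm and push in.

Call:
jog_arm(
  commands="1 -0.0007 0.0027 0 0 0 0; 1 0.0032 0.0009 0 0 0 0; 1 0.0032 0.0009 0 0 0 0; 1 0.0032 0.0009 0 0 0 0; 1 0.0032 0.0009 0 0 0 0",
)

```text
clock: 12.55
position: [0.5273, -0.0182, 0.0119]
ee_rot: [2.489, -1.917, 0.0]
force: [-0.9, -0.9, 0.1]
width: 0.234
```

```bash
python3 st.py
```

```text
t 12.55 bar x -4.99 gap y 2.79 z 0.0119 F ex,ey,z -1.07 -0.66 0.05 T [-0.21   0.492  0.013] yaw 0.2581 0.23406258611855854
```

Call:
jog_arm(
  commands="1 0.0032 0.0009 0 0 0 0; 1 0.0032 0.0009 0 0 0 0; 1 0.0032 0.0009 0 0 0 0; 1 0.0032 0.0009 0 0 0 0; 1 0 0 0 0 0 0",
)

```text
clock: 13.05
position: [0.531, -0.0171, 0.0119]
ee_rot: [2.489, -1.917, -0.0]
force: [-2.0, -1.6, -0.5]
width: 0.238
```

```bash
python3 st.py
```

```text
t 13.05 bar x -1.15 gap y 2.89 z 0.0119 F ex,ey,z -2.37 -1.01 -0.46 T [-0.408  0.678 -0.123] yaw 0.2581 0.2377301157073782
```

Call:
jog_arm(
  commands="1 0.0032 0.0009 0 0 0 0; 1 0.0032 0.0009 0 0 0 0; 1 0.0032 0.0009 0 0 0 0; 1 0.0032 0.0009 0 0 0 0; 1 0 0 0 0 0 0",
)

```text
clock: 13.55
position: [0.5349, -0.0159, 0.0119]
ee_rot: [2.489, -1.917, -0.0]
force: [-4.1, -1.9, -0.6]
width: 0.237
```

```bash
python3 st.py
```

```text
t 13.55 bar x 2.97 gap y 3.13 z 0.0119 F ex,ey,z -4.44 -0.74 -0.56 T [-0.417  0.963 -0.078] yaw 0.2584 0.23669171707569214
```

Call:
jog_arm(
  commands="1 0.0032 0.0009 0 0 0 0; 1 0.0032 0.0009 0 0 0 0; 1 0.0032 0.0009 0 0 0 0; 1 0.0032 0.0009 0 0 0 0; 1 0 0 0 0 0 0",
)

```text
clock: 14.05
position: [0.5386, -0.0146, 0.0118]
ee_rot: [2.489, -1.916, -0.001]
force: [-4.4, -1.3, -0.8]
width: 0.238
```

```bash
python3 st.py
```

```text
t 14.05 bar x 6.87 gap y 3.4 z 0.0118 F ex,ey,z -4.56 -0.14 -0.77 T [-0.177  1.157  0.054] yaw 0.2586 0.2377902488159054
```

Call:
jog_arm(
  commands="1 0.0034 0 0 0 0 0; 1 0.0034 0.0005 0 0 0 0; 1 0.0032 0.0008 0 0 0 0; 1 0.0032 0.0008 0 0 0 0; 1 0 0 0 0 0 0",
)

```text
clock: 14.55
position: [0.5427, -0.0144, 0.0119]
ee_rot: [2.489, -1.917, -0.0]
force: [-3.2, -1.1, -0.5]
width: 0.238
```

```bash
python3 st.py
```

```text
t 14.55 bar x 10.83 gap y 2.57 z 0.0119 F ex,ey,z -3.41 -0.28 -0.52 T [-0.359  1.22  -0.011] yaw 0.258 0.23825354654140346
```

Call:
jog_arm(
  commands="1 0.0032 0.0009 0 0 0 0; 1 0.0032 0.0009 0 0 0 0; 1 0.0032 0.0009 0 0 0 0; 1 0 0 0 0 0 0; 1 0 0 0 0 0 0",
)

```text
clock: 15.05
position: [0.5457, -0.0137, 0.012]
ee_rot: [2.489, -1.917, 0.001]
force: [-3.2, -1.0, -2.4]
width: 0.236
```

```bash
python3 st.py
```

```text
t 15.05 bar x 14.0 gap y 2.51 z 0.012 F ex,ey,z -3.36 -0.19 -2.44 T [-0.458  1.04  -0.112] yaw 0.2579 0.23635042355586672
```

Call:
jog_arm(
  commands="1 0.0032 0.0009 0 0 0 0; 1 0.0032 0.0009 0 0 0 0; 1 0 0 0 0 0 0; 1 0 0 0 0 0 0; 1 0 0 0 0 0 0",
)

```text
clock: 15.55
position: [0.5481, -0.0126, 0.0121]
ee_rot: [-2.489, 1.916, -0.001]
force: [0.2, 1.1, -1.1]
width: 0.24
```

```bash
python3 st.py
```

```text
t 15.55 bar x 16.51 gap y 2.94 z 0.0121 F ex,ey,z 0.46 1.0 -1.14 T [-0.036  0.196 -0.038] yaw 0.2587 0.23966356773121167
```

Force and moment have dropped to baseline at bar x = 16.5 mm, so the gate has slipped by. Now the tug back.

Call:
jog_arm(
  commands="1 -0.0064 -0.0014 0 0 0 0; 1 -0.0064 -0.0017 0 0 0 0; 1 -0.0064 -0.0017 0 0 0 0; 1 -0.0064 -0.0017 0 0 0 0; 1 0 0 0 0 0 0",
)

```text
clock: 16.05
position: [0.5394, -0.015, 0.0119]
ee_rot: [2.489, -1.917, -0.0]
force: [0.8, -0.7, -0.5]
width: 0.239
```

```bash
python3 st.py
```

```text
t 16.05 bar x 7.53 gap y 2.85 z 0.0119 F ex,ey,z 0.6 -0.9 -0.53 T [-0.082  0.175 -0.037] yaw 0.2579 0.23915813952251472
```

Call:
jog_arm(
  commands="1 -0.0032 -0.0009 0 0 0 0; 1 -0.0032 -0.0009 0 0 0 0; 1 0 0 0 0 0 0; 1 0 0 0 0 0 0; 1 0 0 0 0 0 0",
)

```text
clock: 16.55
position: [0.5379, -0.0153, 0.0119]
ee_rot: [2.489, -1.917, 0.0]
force: [-0.0, -0.9, -1.6]
width: 0.239
```

```bash
python3 st.py
```

```text
t 16.55 bar x 6.02 gap y 2.85 z 0.0119 F ex,ey,z -0.23 -0.85 -1.63 T [-0.088  0.175  0.033] yaw 0.2583 0.23884184756296944
```

Call:
jog_arm(
  commands="1 -0.002 -0.0005 0 0 0 0; 1 0 0 0 0 0 0; 1 -0.002 -0.0005 0 0 0 0; 1 0 0 0 0 0 0; 1 0 0 0 0 0 0",
)

```text
clock: 17.05
position: [0.537, -0.0156, 0.012]
ee_rot: [-2.489, 1.917, -0.001]
force: [2.9, 0.8, -1.3]
width: 0.233
```

```bash
python3 st.py
```

```text
t 17.05 bar x 5.07 gap y 2.81 z 0.012 F ex,ey,z 3.02 0.07 -1.31 T [ 0.01  -0.219  0.044] yaw 0.2583 0.23310919977810288
```

Call:
jog_arm(
  commands="1 -0.002 -0.0005 0 0 0 0; 1 0 0 0 0 0 0; 1 0 0 0 0 0 0; 1 0 0 0 0 0 0; 1 0 0 0 0 0 0",
)

```text
clock: 17.55
position: [0.5367, -0.0157, 0.0121]
ee_rot: [-2.489, 1.916, -0.001]
force: [4.6, 1.4, -2.3]
width: 0.236
```

```bash
python3 st.py
```

```text
t 17.55 bar x 4.74 gap y 2.79 z 0.0121 F ex,ey,z 4.78 0.18 -2.34 T [ 0.261 -0.79   0.008] yaw 0.2584 0.23622739562289366
```

The tug reads 4.8 N against the gate at bar x ≈ 5 mm, so it holds. I'll slack off, lower and release.

Call:
jog_arm(
  commands="1 0.0064 0.0019 0 0 0 0; 1 0.0064 0.0019 0 0 0 0; 1 0.0064 0.0019 -0.002 0 0 0; 1 0 0 -0.002 0 0 0; 1 0 0 0 0 0 0",
)

```text
clock: 18.05
position: [0.5416, -0.0142, 0.0106]
ee_rot: [2.489, -1.917, -0.001]
force: [0.4, -0.0, -0.1]
width: 0.233
```

```bash
python3 st.py
```

```text
t 18.05 bar x 9.88 gap y 3.05 z 0.0106 F ex,ey,z 0.37 -0.1 -0.15 T [-0.006  0.143  0.   ] yaw 0.2582 0.23292231836082491
```

Call:
jog_arm(
  commands="0.3 0 0 0 0 0 0; -0.3 0 0 0 0 0 0; -1 0 0 0 0 0 0; -1 0 0 0 0 0 0; -1 0 0 0 0 0 0",
)

```text
clock: 18.55
position: [0.5419, -0.0141, 0.0108]
ee_rot: [-2.489, 1.917, -0.0]
force: [-0.8, -0.1, -0.5]
width: 0.624
```

Call:
jog_arm(
  commands="-1 0 0 0 0 0 0; -1 0 0 0 0 0 0; -1 0 0 0 0 0 0; -1 0 0 0 0 0 0; -1 0 0 0 0 0 0",
)

```text
clock: 19.05
position: [0.5419, -0.0141, 0.0108]
ee_rot: [2.489, -1.917, 0.0]
force: [0.2, -0.5, 0.1]
width: 0.991
```

Call:
jog_arm(
  commands="-1 0 0 0.05 0 0 0; -1 0 0 0.1 0 0 0; -1 0 0 0.12 0 0 0; -1 0 0 0.1 0 0 0; -1 0 0 0.05 0 0 0",
)

```text
clock: 19.55
position: [0.543, -0.0146, 0.14]
ee_rot: [-2.486, 1.916, -0.004]
force: [0.8, 0.2, 0.3]
width: 1.0
```

Run:
```python
from h import *
w=get('wrist','wrist6');s=status.observe();print(s['clock'],s['position'],s['force'])
cv2.imwrite('pics/crop6.png',cv2.resize(w['pixels'][:230,130:390,::-1],None,fx=2.5,fy=2.5,interpolation=cv2.INTER_CUBIC))
```

```text
19.6 [ 0.54362172 -0.01449501  0.1409359 ] [ 1.12098051 -1.42765918  0.81261159]
```

View pics/crop6.png

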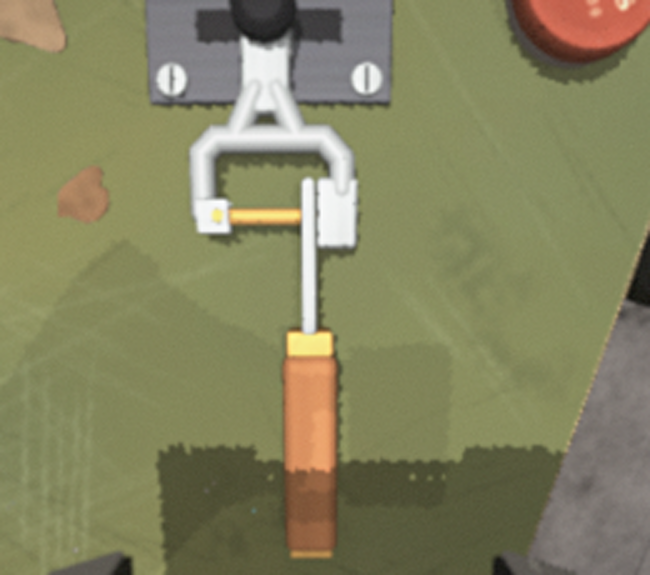

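The crop shows the gate straight and shut at (265,216), with the eye passing over it and the bar end inside the hook at (308,180). The handle lies upright and the gripper is clear.

Call:
jog_arm(
  commands="-1 0 0 0 0 0 0; -1 0 0 0 0 0 0; -1 0 0 0 0 0 0; -1 0 0 0 0 0 0; -1 0 0 0 0 0 0",
)

```text
clock: 20.1
position: [0.5415, -0.0142, 0.1361]
ee_rot: [2.488, -1.917, -0.001]
force: [0.4, 0.3, 0.3]
width: 1.002
```

```bash
python3 -c "
from h import *
print(arm.sign_off())"
```

```text
the job is handed in; nothing more can be done
None
```

The handle is clipped onto the anchor and let go, and I handed the job in at about 20 s of the 51 s allowed; the sign-off gave no verdict.

- **Insertion:** I held the wooden handle (not the green one) and felt sideways for the nose face, with a contact reading of about 1.9 N. I then backed off under 1 mm and pushed the bar in beside the nose. The push read up to about 4.6 N and dropped to nothing at about 16 mm behind the gate line, so the gate had slipped by.
- **Tug:** Pulling back gave 3.0 N, then 4.8 N, with the bar stopped at about 5 mm, so the shut gate holds.
- **Final check:** After release, the last wrist picture shows the gate straight and shut, the bar end inside the hook and the handle lying upright. The gripper is raised clear.

No check failed. The sideways estimate from the camera agreed with the felt contact to within about 0.5 mm. I did not measure the bystanders again at the end. The arm stayed well clear of them and no unexpected force showed.

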